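# Hang a child's-bike wheel on the van's gated J-hook

### The job

Lift the bare yellow wheel by its rim out of the blue drawer tray and hang it on the red J-hook of the white perforated panel, ready for the road: rim between the prongs, pressed down past the spring gate and set gently on the bottom of the hook. Keep hold of it until it sits there (do not let it drop), do not force the hook, leave the other things where they are, and let go.

Things in the scene. Friction and masses are not known exactly. Their poses are not given: they have to be found in the camera images.
- wheel: Bare 12-inch child's-bike wheel, no tyre, yellow, 0.32 to 0.48 kg, upright in the tray's middle slot. Origin: hub centre; y: axle; z up at the start. Rim 210 mm outside, 182 mm inside (14 mm deep), 22 mm wide along the axle. Spokes 11 mm wide, 12 mm thick, run straight down and 60 degrees either side of straight up. Hub 20 mm in diameter, 50 mm long; axle 10 mm, 84 mm long.
- rim_top (a point): Point on the wheel at the middle of the rim's top (98 mm above the hub centre at the start, mid depth). The rim here, between the two upper spokes, is where the hook belongs; take hold of the rim far enough to one side to leave it free. Carried with the rim's inner side 55 to 58 mm above hook_zone, the hook passes clear between rim and hub whatever its height.
- tray: Fixed blue drawer tray, 260 x 250 x 80 mm high. Origin: centre of its underside; x along its length. Two aluminium dividers (tops 74 mm above the bench) form the 30 mm wide middle slot along x in which the wheel stands; low rubber chocks keep it from rolling. Pedal and lockring lie in the side bays.
- panel: Fixed white perforated racking panel, 360 mm long (x), 400 mm high, at the robot's right. Origin: foot of its front face; y points out of the face to the middle of the bench, z up. A strut 41 mm wide stands 18 mm proud in the middle; the red hook is clamped to it and bends if it takes more than 20 N.
- hook_zone (a point): Point fixed to the panel (same axes), 118 mm out from its face, 240 mm above the bench: the centre of the hook's saddle, on which the rim's inner side rests, if the clamp is at mid height. It was set by hand: the whole hook stands up to 11 mm higher or lower, not measured; sideways it is true. When the rim is home on the saddle the hub centre is 91 mm below the saddle.
- hook_throat (a point): Point fixed to the panel 42 mm above hook_zone: level of the prong tops (same 11 mm doubt). The hook is two 7 mm rods, 22 mm wide over all in x, running out level just under the saddle (7 mm deep). Inner and outer prongs rise from it; between them in y a 30 mm throat centred on this point, flaring to 43 mm at the top, takes the 22 mm rim. The arm passes through the wheel.
- hook_gate (a point): Point fixed to the panel (same 11 mm doubt): hinge of the spring gate, 34 mm above hook_zone, 20 mm out in y, between the outer prongs. The gate, a 19 mm steel finger, slopes down and inwards across the throat. The rim meets it about 31 mm above the saddle; its weight does not open it, a load of 7 to 16 N does, then it gives way and springs shut over the rim. Seat the rim still in hand.
- spray_can: Bystander: green spray can with a white band and red cap, 52 mm in diameter, 160 mm high, standing; origin at the centre of its foot.
- lube_bottle: Bystander: small bottle with a blue label, 44 mm in diameter, 130 mm high, standing; origin at the centre of its foot.
- grease_jar: Bystander: jar, 72 mm in diameter, 70 mm high; origin at the centre of its foot.
- spanner: Bystander: spanner 170 mm long lying on the bench.
- mallet: Bystander: mallet 250 mm long lying on the bench.
- driver: Bystander: screwdriver 190 mm long lying on the bench.
- pedal: Bystander: black pedal, 90 x 60 x 24 mm, in the tray's left (+y) bay.
- lockring: Bystander: steel lockring, 68 mm in diameter, 12 mm thick, in the tray's right (-y) bay.
Mind the look-alikes: they are no part of the job. Several things have the shape of the wheel; the one meant has the colours described above.

How it is judged:
By the outcome, as a careful person would: the job done as asked, in the order asked, and still so for the second after the job is handed in, with the robot touching nothing.
It also fails if it takes over 64 s, if anything falls off the work surface, if the arm or the gripper's body presses on something with over 40 N, if the wrist force passes 120 N, or if a joint passes its speed limit or range.

### The arm

A 6-joint arm with a two-finger parallel gripper is mounted at the origin on the work surface. World frame = base frame: x ahead of the robot, y to its left, z up, the work surface at z = 0. Lengths are in m, angles in rad, forces in N, time in s.
With the tool pointing down it reaches from about 0.225 to 0.875 m from the base axis. Payload 3.4 kg.
Tool frame: the origin (TCP) lies at the very end of the fingers, on their centre line; the grasp point (between the pads) lies 19 mm behind it; z points along the fingers, y is the line along which they close (so a half turn about z gives the same grasp; the last joint's range is limited). The gripper opens to 85 mm and grips with 20 to 120 N. Pads are 22 mm wide; open, the fingers measure 114 mm over their backs; the gripper's body (76 mm by 85 mm) begins 54 mm behind the grasp point. The pads swing forward as they close: fully open they stand 13 mm farther back than shut.
Start: joints at [-1.33, 0.276, 1.505, -0, 1.361, -0.121], TCP at [0.204, -0.538, 0.231] pointing down, gripper open.
Joint ranges: [-2.89, 2.89], [-0.75, 2.08], [0.22, 2.7], [-1.18, 4.32], [0.11, 2.71], [-2.7, 2.7]. Speed limits (rad/s): [2.57, 2.57, 3.14, 3.14, 3.14, 3.14].

### API

Orientations are given as a unit quaternion [w, x, y, z].
In Python, from rig import get_state, optics, sign_off gives the robot as it stands.
- The arm moves only by the tool send_rows, never from a script. Its argument "increments" is a list of rows, each an object with "gripper": the gripper's target within -1 to 1 (shut at 1, half-way at 0, fully open at -1); "linear": the shift along the world's x, y, z in m, a list of three; "delta_rot": the turn, a rotation vector about the world's x, y, z in rad, a list of three. In form: [{"gripper": gripper, "linear": [dx, dy, dz], "delta_rot": [rx, ry, rz]}, ...]. A call has 1 to 8 rows; each row is the pose to reach, as a shift and turn from the pose commanded when the call began; what a row does not reach only later rows make up. A row lasts 1/10 s, in which the tool goes at most 50 mm and 8.59 degrees, less where a joint would pass 70% of its speed; a pose out of reach is approached as far as the arm can. A call with a gripper value outside its range is refused whole. The fingers move at their own pace and stop on an object; "newtons" is the grip in N (left out, the last holds). Time passes only in rows, so rows that repeat a pose let the fingers close. It gives the time, the measured TCP pose, the force, the opening and the grip force at its end, in the units of the state.
- get_state(): the state, without advancing time (a new reading comes with each control period).
- optics.get_image(name): name is "scene" or "top" or "wrist"; returns a dict with "pixels" (480x640x3 uint8, blue, green, red), "K" (3x3 intrinsics, pixels), "k1" (the pictures are not rectified: a ray, as slopes to the right and down, at radius r is drawn at 1 + k1 r^2 times it, then the intrinsics apply), "rvec" (rotation vector, rad) and "tvec" (3), from world to camera coordinates, as OpenCV has them; the wrist camera has in their place "T_tool_cam" (4x4, takes a point from camera to tool coordinates, whose origin is the TCP and whose axes are the flange's). Camera axes: x right, y down, z forward; pixel columns grow to the right and rows downward; lengths in m; the calibration is good to about 2 mm. A picture is of the moment at which its call begins: read the wrist's pose just before it. There is no depth.
- sign_off(): hands the job in; it is judged then, once.
The state is a dict: "clock": time; "qpos": joint angles; "qd": joint speeds; "effort": joint torques, N m; "position": TCP position; "ee_rot": TCP orientation; "contact_force": force on the tool from outside, world axes, zero at the start; "moment": the same for the moment, N m; "width": finger opening in m; "gripper_force": force on a finger pad.
Only numpy, scipy, OpenCV 4.12 (cv2) and the standard library are available. Lean on these libraries where they do the work, as an engineer would, in place of code of your own. Each camera call takes 0.05 s, during which the arm holds its last target. There are 200 camera calls.

## Working session

There is one attempt and no reset: what is moved stays moved. The work goes in short steps, Python scripts to look and compute and a tool call to move; the robot and the scene stay as the last step left them, time stands still between calls to the robot, and variables do not carry over. Pictures are saved under pics/ and viewed, at most 10 in all, crops included, and the job is handed in when it is done.

Besides the shell and the picture viewer there is one more tool, called after "Emit:" as a command line: name --argument value ..., lists and objects as JSON in quotes. send_rows: Moves the arm, as the interface text tells. Its arguments: {"type":"object","properties":{"increments":{"type":"array"},"newtons":{"type":"number"}},"required":["increments"]}

```bash
mkdir -p pics; ls
python3 - <<'E'
from rig import get_state, optics
import cv2
s=get_state();print({k:s[k] for k in('clock','position','ee_rot','contact_force','width')})
for n in('scene','top'):
    d=optics.get_image(n);cv2.imwrite(f'pics/{n}0.png',d['pixels']);print(n,d['K'],d['k1'],d['rvec'],d['tvec'])
E
```

```text
pics
{'clock': 0.0, 'position': array([ 0.2034024 , -0.53727481,  0.23044121]), 'ee_rot': array([-9.22753768e-04,  9.83681172e-01,  1.79918027e-01, -5.74458290e-05]), 'contact_force': array([ 0.3286029 ,  0.24165674, -0.14740236]), 'width': 0.0852843299642278}
scene [[524.30784343   0.         312.13866665]
 [  0.         524.30784343 243.6622617 ]
 [  0.           0.           1.        ]] -0.03998994787605177 [ 2.16217011  1.1933817  -0.45364466] [-0.32473563 -0.15933062  1.75983435]
top [[469.96682088   0.         315.63835819]
 [  0.         469.96682088 243.52564859]
 [  0.           0.           1.        ]] 0.015807215681738356 [ 2.12690286 -2.16984716  0.16858752] [0.06884673 0.49841656 1.41067618]
```

View pics/scene0.png

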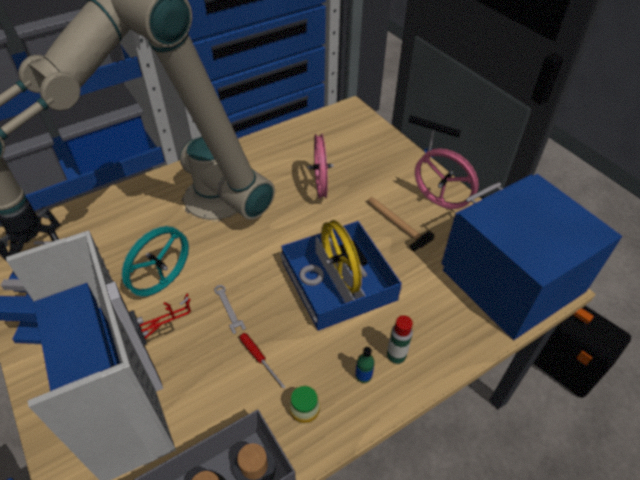

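View pics/top0.png

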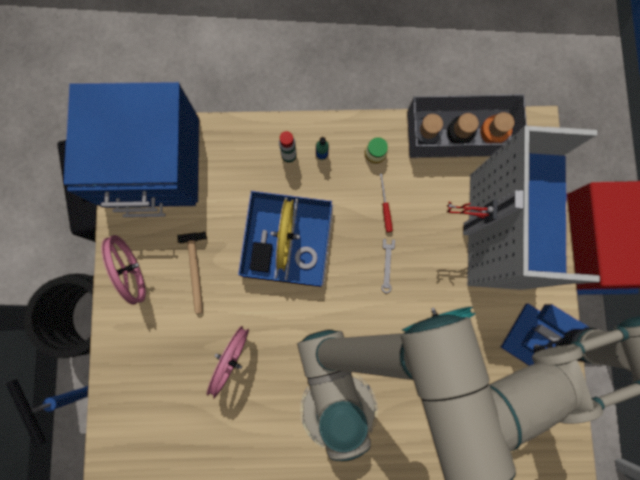

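```bash
cat > h.py <<'E'
import numpy as np, cv2
from scipy.optimize import least_squares
from rig import get_state, optics
C={'scene':(524.30784343,312.13866665,243.6622617,-0.03998994787605177,[2.16217011,1.1933817,-0.45364466],[-0.32473563,-0.15933062,1.75983435]),
'top':(469.96682088,315.63835819,243.52564859,0.015807215681738356,[2.12690286,-2.16984716,0.16858752],[0.06884673,0.49841656,1.41067618])}
def proj(n,P):
    f,cx,cy,k,r,t=C[n]
    return cv2.projectPoints(np.atleast_2d(np.array(P,float)),np.array(r),np.array(t),np.array([[f,0,cx],[0,f,cy],[0,0,1]]),np.array([k,0,0,0,0.]))[0][:,0]
def tri(a,b):
    g=lambda p:np.r_[proj('scene',p)[0]-a,proj('top',p)[0]-b]
    s=least_squares(g,[.5,0,.1]);return s.x.round(4),s.fun.round(1)
def atz(n,uv,z):
    s=least_squares(lambda p:proj(n,[p[0],p[1],z])[0]-uv,[.5,0]);return s.x.round(4)
def crop(im,x0,y0,w,h,W,H):
    return cv2.resize(im[y0:y0+h,x0:x0+w],(W,H),interpolation=cv2.INTER_CUBIC)
E
python3 - <<'E'
import cv2,numpy as np
from h import *
s=cv2.imread('pics/scene0.png');t=cv2.imread('pics/top0.png')
cv2.imwrite('pics/c1.png',np.vstack([np.hstack([crop(s,275,205,133,100,400,300),crop(s,100,270,100,75,400,300)]),np.hstack([crop(t,227,180,120,90,400,300),crop(t,440,170,100,75,400,300)])]))
E
```

```text
(no output)
```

View pics/c1.png

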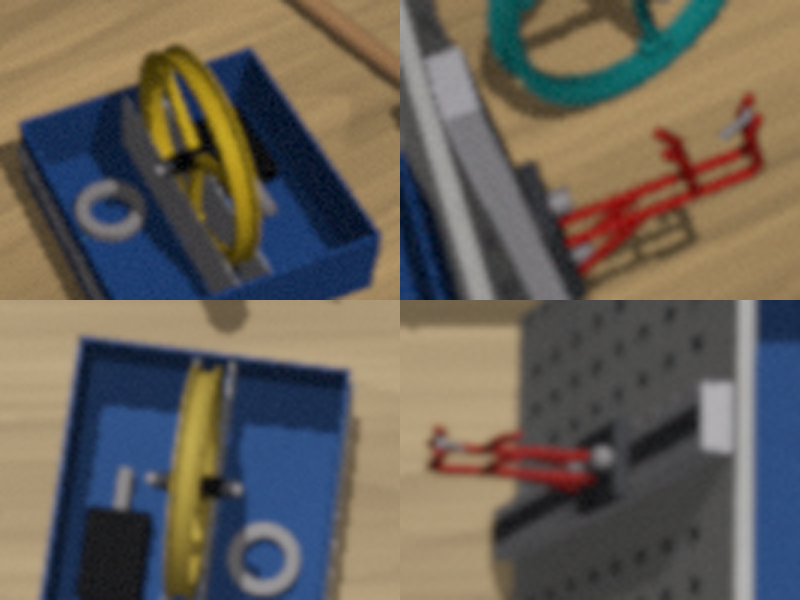

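Run:
```python
from h import *
print('tray',[atz('top',p,.08) for p in((251,192),(332,201.6),(323,287),(240,277))])
print('outer prong',tri((187,294.3),(449.5,203.8)))
print('inner prong',tri((165,303),(470,204)))
print('panel top near',atz('top',(527,128),.4),atz('scene',(102,361),.4),'far',atz('top',(523,276),.4),atz('scene',(92,236),.4))
print('foot',atz('top',(470,172),0),atz('top',(470,287),0))
T=C['top'];print('cam', -cv2.Rodrigues(np.array(T[4]))[0].T@np.array(T[5]))
for n in C:
    im=cv2.imread(f'pics/{n}0.png').astype(int);m=(im[...,2]-im[...,0]>70)&(im[...,1]-im[...,0]>45);
    m=m.astype('uint8');k,l,st,c=cv2.connectedComponentsWithStats(m)
    for i in range(1,k):
        if st[i,4]>120:print(n,st[i],c[i])
```

```text
tray [array([0.655, 0.252]), array([0.6206, 0.0072]), array([0.3634, 0.0403]), array([0.3977, 0.2845])]
outer prong (array([ 0.5563, -0.2833,  0.2973]), array([0.4, 0. , 0.4, 0.2]))
inner prong (array([ 0.5545, -0.3332,  0.3006]), array([-0.1, -0. , -0.1, -0. ]))
panel top near [ 0.7141 -0.4469] [ 0.6891 -0.4813] far [ 0.3617 -0.4075] [ 0.3871 -0.4086]
foot [ 0.7292 -0.4453] [ 0.3588 -0.4198]
cam [0.28637545 0.07345514 1.46825055]
scene [323 221  38  70 833] [343.48259304 249.69747899]
top [278 202  14  63 516] [284.37984496 231.26356589]
```

Run:
```python
from h import *
d=optics.get_image('wrist');print(d['K'],d['k1'],d['T_tool_cam'].round(4))
print('teal',atz('scene',(157,262),.105),atz('top',(470,312),.2),atz('top',(410,328),.2))
for p in((124,288),(188,248)):print(atz('scene',p,.105))
```

```text
[[373.26854378   0.         317.59829857]
 [  0.         373.26854378 240.06868988]
 [  0.           0.           1.        ]] 0.001920693901643808 [[-1.000e-04 -9.538e-01 -3.006e-01  7.840e-02]
 [ 1.000e+00 -2.000e-04  3.000e-04 -3.000e-04]
 [-4.000e-04 -3.006e-01  9.538e-01 -1.435e-01]
 [ 0.000e+00  0.000e+00  0.000e+00  1.000e+00]]
teal [ 0.2618 -0.2842] [ 0.2824 -0.348 ] [ 0.2435 -0.1856]
[ 0.2996 -0.391 ]
[ 0.2601 -0.1914]
```

Emit:
send_rows --increments '[{"gripper":-1,"linear":[0,0,0.05],"delta_rot":[0,0,-0.12]},{"gripper":-1,"linear":[0,0,0.1],"delta_rot":[0,0,-0.24]},{"gripper":-1,"linear":[0,0,0.15],"delta_rot":[0,0,-0.36]},{"gripper":-1,"linear":[0,0,0.2],"delta_rot":[0,0,-0.45]},{"gripper":-1,"linear":[0,0,0.25],"delta_rot":[0,0,-0.45]},{"gripper":-1,"linear":[0.02,0.04,0.26],"delta_rot":[0,0,-0.45]},{"gripper":-1,"linear":[0.04,0.08,0.26],"delta_rot":[0,0,-0.45]},{"gripper":-1,"linear":[0.06,0.12,0.26],"delta_rot":[0,0,-0.45]}]'

```text
clock: 0.95
position: [0.264, -0.4169, 0.4915]
ee_rot: [0.0, 0.999, -0.045, 0.0]
contact_force: [-0.2, 0.2, 0.1]
width: 0.0855
gripper_force: 0.0
```

Emit:
send_rows --increments '[{"gripper":-1,"linear":[0.03,0.04,0],"delta_rot":[0,0,0]},{"gripper":-1,"linear":[0.06,0.08,0],"delta_rot":[0,0,0]},{"gripper":-1,"linear":[0.1,0.11,0],"delta_rot":[0,0,0]},{"gripper":-1,"linear":[0.14,0.13,0],"delta_rot":[0,0,0]},{"gripper":-1,"linear":[0.18,0.14,0],"delta_rot":[0,0,0]},{"gripper":-1,"linear":[0.21,0.14,0],"delta_rot":[0,0,0]},{"gripper":-1,"linear":[0.21,0.14,0],"delta_rot":[0,0,0]},{"gripper":-1,"linear":[0.21,0.14,0],"delta_rot":[0,0,0]}]'

```text
clock: 1.75
position: [0.4737, -0.2777, 0.4904]
ee_rot: [-0.0, 0.999, -0.044, -0.001]
contact_force: [0.1, 0.2, 0.2]
width: 0.0853
gripper_force: 0.0
```

```bash
cat >> h.py <<'E'
def wrist(name):
    from scipy.spatial.transform import Rotation as R
    s=get_state();d=optics.get_image('wrist');cv2.imwrite(name,d['pixels'])
    T=np.eye(4);q=s['ee_rot'];T[:3,:3]=R.from_quat([q[1],q[2],q[3],q[0]]).as_matrix();T[:3,3]=s['position']
    W=np.linalg.inv(T@d['T_tool_cam']);np.save(name[:-4]+'.npy',W);print(s['clock'],s['position'],s['ee_rot']);return W
def addw(n,name):
    W=np.load(name);C[n]=(373.26854378,317.59829857,240.06868988,.00192069,cv2.Rodrigues(W[:3,:3])[0].ravel(),W[:3,3])
def trin(obs):
    g=lambda p:np.concatenate([proj(n,p)[0]-uv for n,uv in obs]);s=least_squares(g,[.5,0,.1]);return s.x.round(4),s.fun.round(1)
E
python3 -c "
from h import *
wrist('pics/w1.png')"
```

```text
1.75 [ 0.47374698 -0.27767618  0.49036885] [-4.50843608e-04  9.99047018e-01 -4.36301782e-02 -1.12248422e-03]
```

View pics/w1.png

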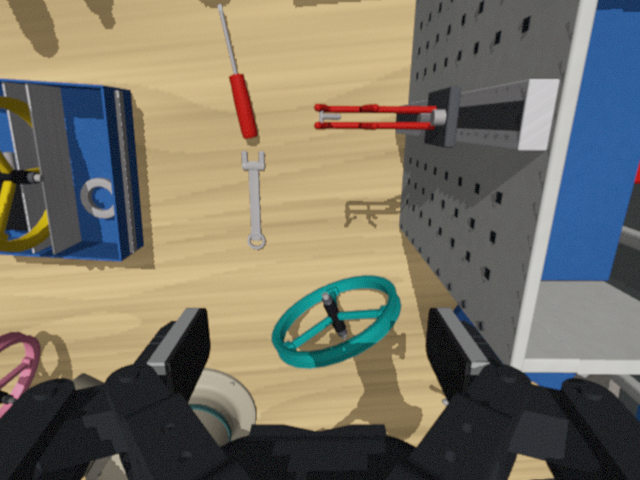

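```bash
python3 -c "
from h import *
a=cv2.imread('pics/w1.png');s=cv2.imread('pics/scene0.png')
cv2.imwrite('pics/c2.png',np.vstack([crop(a,304,86,160,60,800,300),np.hstack([crop(a,0,70,160,200,240,300),crop(s,130,280,112,60,560,300)])]))"
```

```text
(no output)
```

View pics/c2.png

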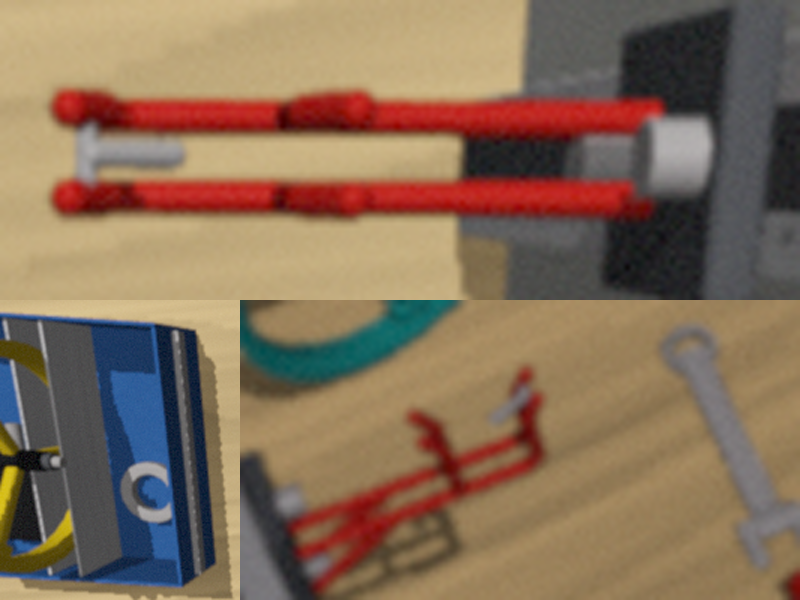

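Run:
```python
from h import *
addw('w','pics/w1.npy')
for n,a,b in(('out+',(318,107),(189.4,299.6)),('out-',(317.6,125.4),(187.4,294.4)),('in+',(375.4,107.4),(167.6,308)),('in-',(374.4,125.6),(165,302.6))):
    print(n,trin([('w',a),('scene',b)]))
print('rods',[atz('w',p,.243) for p in((331,109),(331,125.6),(428,110.2),(428,126.2))])
print('strut/top edge',[atz('w',p,.4) for p in((590,0),(513,368),(525,82),(520,150))])
W=np.load('pics/w1.npy');print('cam',-W[:3,:3].T@W[:3,3])
```

```text
out+ (array([ 0.5641, -0.2848,  0.2877]), array([-0.2, -0. , -0.4,  0.1]))
out- (array([ 0.5488, -0.2831,  0.2875]), array([-0.2, -0. , -0.5,  0.2]))
in+ (array([ 0.5594, -0.3344,  0.2885]), array([-0.5, -0.1, -1.1,  0.1]))
in- (array([ 0.5443, -0.3329,  0.2893]), array([-0.2, -0.1, -0.6,  0.1]))
rods [array([ 0.5626, -0.2978]), array([ 0.547 , -0.2966]), array([ 0.5531, -0.3932]), array([ 0.5379, -0.3932])]
strut/top edge [array([ 0.6018, -0.4368]), array([ 0.3672, -0.4118]), array([ 0.5632, -0.405 ]), array([ 0.5248, -0.4051])]
cam [ 0.55200379 -0.28368351  0.63365851]
```

Emit:
send_rows --increments '[{"gripper":-1,"linear":[-0.01,0.05,-0.01],"delta_rot":[0,0,-0.01]},{"gripper":-1,"linear":[-0.02,0.1,-0.02],"delta_rot":[0,0,-0.02]},{"gripper":-1,"linear":[-0.03,0.15,-0.03],"delta_rot":[0,0,-0.04]},{"gripper":-1,"linear":[-0.04,0.2,-0.04],"delta_rot":[0,0,-0.04]},{"gripper":-1,"linear":[-0.05,0.25,-0.05],"delta_rot":[0,0,-0.04]},{"gripper":-1,"linear":[-0.05,0.3,-0.06],"delta_rot":[0,0,-0.04]},{"gripper":-1,"linear":[-0.05,0.35,-0.07],"delta_rot":[0,0,-0.04]},{"gripper":-1,"linear":[-0.05,0.4,-0.08],"delta_rot":[0,0,-0.04]}]'

```text
clock: 2.6
position: [0.4219, 0.1104, 0.4144]
ee_rot: [0.0, 0.998, -0.065, 0.001]
contact_force: [1.0, 0.1, -0.1]
width: 0.0853
gripper_force: 0.0
```

Emit:
send_rows --increments '[{"gripper":-1,"linear":[0,0.03,0],"delta_rot":[0,0,0]},{"gripper":-1,"linear":[0,0.03,0],"delta_rot":[0,0,0]},{"gripper":-1,"linear":[0,0.03,0],"delta_rot":[0,0,0]}]'

```text
clock: 2.9
position: [0.4228, 0.1391, 0.4143]
ee_rot: [0.0, 0.998, -0.064, 0.0]
contact_force: [0.5, 1.1, -1.0]
width: 0.0852
gripper_force: 0.0
```

```bash
python3 -c "
from h import *
wrist('pics/w2.png')
addw('w','pics/w2.npy')
im=cv2.imread('pics/w2.png').astype(int);m=((im[...,2]-im[...,0]>70)&(im[...,1]-im[...,0]>45)).astype('uint8');k,l,st,c=cv2.connectedComponentsWithStats(m)
print([st[i].tolist() for i in range(1,k) if st[i,4]>200])
"
```

```text
2.9 [0.42279478 0.1391251  0.41427763] [ 4.78882168e-04  9.97952856e-01 -6.39508056e-02  4.02843355e-04]
[[280, 0, 31, 202, 5130], [331, 240, 68, 30, 422]]
```

View pics/w2.png

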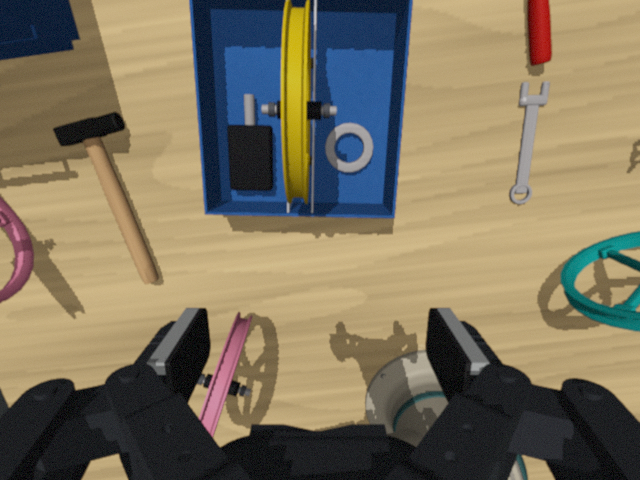

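Run:
```python
from h import *
addw('w','pics/w2.npy')
a,b=atz('w',(262,109),.109),atz('w',(336,111),.109);d=a-b;print(a,b,(a+b)/2,np.hypot(*d),np.arctan2(-d[0],d[1]))
# axle ends in top crop
a,b=atz('top',(227+150*.3,180+178*.3),.109),atz('top',(227+237*.3,180+190*.3),.109);d=a-b;print(a,b,(a+b)/2,np.hypot(*d),np.arctan2(-d[0],d[1]))
# rim width mid at rows, in w
im=cv2.imread('pics/w2.png').astype(int);m=((im[...,2]-im[...,0]>60)&(im[...,1]-im[...,0]>40))
for v in(30,60,90,130,160,180,195):
    u=np.where(m[v,270:320])[0]+270;print(v,u.min(),u.max())
def wheel(p):
    th=np.linspace(0,2*np.pi,73);ax=np.array([-np.sin(p[3]),np.cos(p[3]),0]);e=np.array([np.cos(p[3]),np.sin(p[3]),0])
    return np.array([p[:3]+.105*(np.cos(t)*np.array([0,0,1])+np.sin(t)*e)+s*.011*ax for s in(-1,1) for t in th])
for n in('w','scene','top'):
    q=proj(n,wheel([.509,.146,.109,-.127]));print(n,q.min(0),q.max(0))
```

```text
[0.5231 0.1904] [0.5103 0.1073] [0.5167  0.14885] 0.08408002140817997 -0.15283017657124853
[0.5214 0.1869] [0.5092 0.1106] [0.5153  0.14875] 0.0772692047325453 -0.15855302837803686
30 282 309
60 281 310
90 281 309
130 282 308
160 283 309
180 285 307
195 287 306
w [284.83170547   8.40866656] [313.11726914 209.00614356]
scene [317.5954414  217.86712634] [359.2913677  292.77668179]
top [277.27670876 201.12130425] [294.01634871 273.43867153]
```

Emit:
send_rows --increments '[{"gripper":-1,"linear":[0.02,0.01,-0.02],"delta_rot":[0,0,-0.015]},{"gripper":-1,"linear":[0.037,0.018,-0.05],"delta_rot":[0,0,-0.015]},{"gripper":-1,"linear":[0.037,0.018,-0.095],"delta_rot":[0,0,-0.015]},{"gripper":-1,"linear":[0.037,0.018,-0.135],"delta_rot":[0,0,-0.015]},{"gripper":-1,"linear":[0.037,0.018,-0.17],"delta_rot":[0,0,-0.015]},{"gripper":-1,"linear":[0.037,0.018,-0.2],"delta_rot":[0,0,-0.015]},{"gripper":-1,"linear":[0.037,0.018,-0.225],"delta_rot":[0,0,-0.015]},{"gripper":-1,"linear":[0.037,0.018,-0.245],"delta_rot":[0,0,-0.015]}]' --newtons 110

```text
clock: 3.75
position: [0.4602, 0.1555, 0.1676]
ee_rot: [0.001, 0.997, -0.073, -0.0]
contact_force: [0.3, -1.5, -0.1]
width: 0.0854
gripper_force: 0.0
```

Emit:
send_rows --increments '[{"gripper":-1,"linear":[0,0,0],"delta_rot":[0,0,0]},{"gripper":-1,"linear":[0,0,0],"delta_rot":[0,0,0]}]'

```text
clock: 3.95
position: [0.4611, 0.1565, 0.1694]
ee_rot: [0.0, 0.997, -0.073, 0.0]
contact_force: [1.6, -1.1, 0.3]
width: 0.0851
gripper_force: 0.0
```

```bash
python3 -c "
from h import *
wrist('pics/w3.png')
"
```

```text
3.95 [0.46110184 0.15645889 0.16944466] [ 1.48579783e-04  9.97353641e-01 -7.27022086e-02  2.83939854e-04]
```

View pics/w3.png

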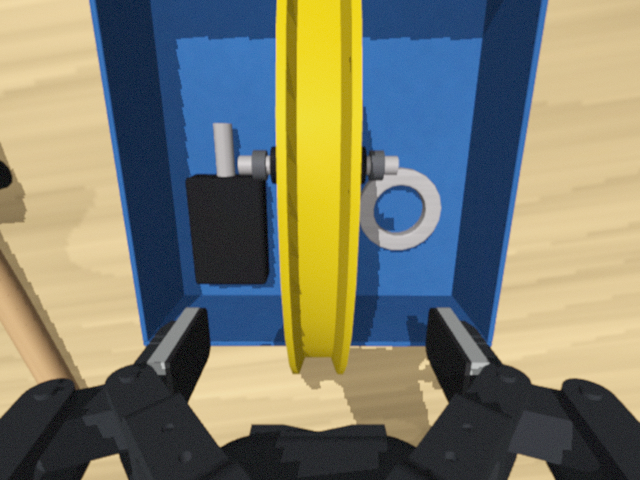

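Emit:
send_rows --increments '[{"gripper":1,"linear":[0,0,0],"delta_rot":[0,0,0]},{"gripper":1,"linear":[0,0,0],"delta_rot":[0,0,0]},{"gripper":1,"linear":[0,0,0],"delta_rot":[0,0,0]},{"gripper":1,"linear":[0,0,0],"delta_rot":[0,0,0]},{"gripper":1,"linear":[0,0,0],"delta_rot":[0,0,0]},{"gripper":1,"linear":[0,0,0],"delta_rot":[0,0,0]}]' --newtons 110

```text
clock: 4.6
position: [0.4606, 0.1579, 0.1694]
ee_rot: [0.0, 0.997, -0.071, 0.0]
contact_force: [-1.4, -0.3, 5.1]
width: 0.0206
gripper_force: 107.6
```

Run:
```python
from h import *
addw('w','pics/w3.npy')
for z in (.105,.109,.113):
    a,b=atz('w',(239,165),z),atz('w',(398.5,164),z);d=a-b;print(z,(a+b)/2,np.hypot(*d),np.arctan2(-d[0],d[1]))
s=get_state();print(s['position'],s['width'],s['gripper_force'],s['contact_force'])
```

```text
0.105 [0.5167  0.14865] 0.08755415467012402 -0.1397972353676456
0.109 [0.5171  0.14855] 0.08594189897832138 -0.14008695291150636
0.113 [0.51755 0.1485 ] 0.08421668480770303 -0.1393781682437863
[0.46059165 0.15793481 0.16940205] 0.02059530323105906 107.56061471183784 [-1.40782569 -0.31775581  5.10846165]
```

Emit:
send_rows --increments '[{"gripper":1,"linear":[0,0,0.01],"delta_rot":[0,0,0]},{"gripper":1,"linear":[0,0,0.025],"delta_rot":[0,0,0]},{"gripper":1,"linear":[0,0,0.04],"delta_rot":[0,0,0]},{"gripper":1,"linear":[0,0,0.06],"delta_rot":[0,0,0]},{"gripper":1,"linear":[0,0,0.08],"delta_rot":[0,0,0]},{"gripper":1,"linear":[0,0,0.1],"delta_rot":[0,0,0]},{"gripper":1,"linear":[0,0,0.11],"delta_rot":[0,0,0]},{"gripper":1,"linear":[0,0,0.11],"delta_rot":[0,0,0]}]'

```text
clock: 5.4
position: [0.4611, 0.158, 0.2798]
ee_rot: [-0.0, 0.997, -0.072, 0.001]
contact_force: [0.3, -0.4, -3.4]
width: 0.0203
gripper_force: 107.8
```

Run:
```python
from h import *
wrist('pics/w4.png'); s=get_state();print(s['contact_force'],s['moment'],s['width'],s['gripper_force'])
a=cv2.imread('pics/w3.png');b=cv2.imread('pics/w4.png')
cv2.imwrite('pics/c4.png',np.hstack([a[::1,200:440],b[:,200:440]]))
```

```text
5.4 [0.461095   0.15799865 0.27982316] [-2.90831936e-04  9.97439935e-01 -7.15013080e-02  1.02659437e-03]
[ 0.35740083  0.24968814 -3.64160096] [ 0.03849529  0.18584484 -0.04476604] 0.020666175584609276 107.8124665946234
```

View pics/c4.png

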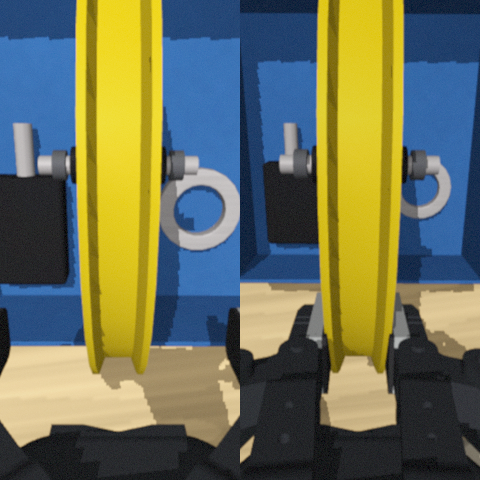

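Emit:
send_rows --increments '[{"gripper":1,"linear":[0.002,-0.03,0],"delta_rot":[0,0,0.01]},{"gripper":1,"linear":[0.006,-0.075,0],"delta_rot":[0,0,0.02]},{"gripper":1,"linear":[0.01,-0.12,0],"delta_rot":[0,0,0.03]},{"gripper":1,"linear":[0.014,-0.165,0],"delta_rot":[0,0,0.044]},{"gripper":1,"linear":[0.018,-0.21,0],"delta_rot":[0,0,0.044]},{"gripper":1,"linear":[0.022,-0.255,-0.005],"delta_rot":[0,0,0.044]},{"gripper":1,"linear":[0.026,-0.295,-0.01],"delta_rot":[0,0,0.044]},{"gripper":1,"linear":[0.028,-0.33,-0.0145],"delta_rot":[0,0,0.044]}]'

```text
clock: 6.25
position: [0.4876, -0.1742, 0.2623]
ee_rot: [-0.0, 0.999, -0.05, -0.001]
contact_force: [-0.3, 0.2, -3.5]
width: 0.0199
gripper_force: 108.2
```

Emit:
send_rows --increments '[{"gripper":1,"linear":[0.001,-0.02,0],"delta_rot":[0,0,0]},{"gripper":1,"linear":[0.001,-0.028,0],"delta_rot":[0,0,0]},{"gripper":1,"linear":[0.001,-0.028,0],"delta_rot":[0,0,0]},{"gripper":1,"linear":[0.001,-0.028,0],"delta_rot":[0,0,0]}]'

```text
clock: 6.65
position: [0.4891, -0.1989, 0.2637]
ee_rot: [-0.001, 0.999, -0.049, -0.001]
contact_force: [-0.7, 0.0, -4.0]
width: 0.0201
gripper_force: 108.2
```

Run:
```python
from h import *
wrist('pics/w5.png'); s=get_state();print(s['contact_force'],s['moment'],s['width'],s['gripper_force'])
```

```text
6.65 [ 0.48911598 -0.19891257  0.26369977] [-8.40349486e-04  9.98779739e-01 -4.93746168e-02 -6.88122219e-04]
[-0.96941553  0.25761844 -2.69600374] [ 0.03982315  0.20402153 -0.07502504] 0.020266503182189276 108.23490166570991
```

View pics/w5.png

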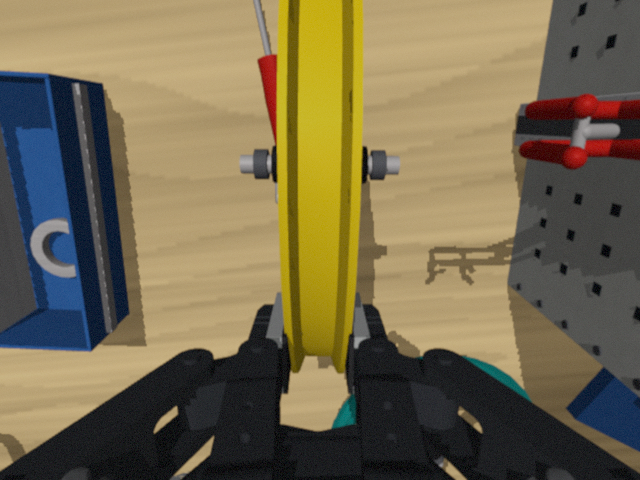

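Run:
```python
from h import *
addw('w','pics/w1.npy');addw('v','pics/w5.npy')
# refine with red blobs? use read pixels
for a,b,c in(((318,107),(586,104),(189.4,299.6)),((317.6,125.4),(575,157),(187.4,294.4))):
    print(trin([('w',a),('v',b)]),trin([('w',a),('v',b),('scene',c)]))
for z in(.204,.208):
    a,b=atz('v',(240,164),z),atz('v',(399,164),z);d=a-b;print((a+b)/2,np.hypot(*d),np.arctan2(-d[0],d[1]))
```

```text
(array([ 0.5643, -0.285 ,  0.2898]), array([ 0. , -0.4,  0. ,  0.1])) (array([ 0.5643, -0.285 ,  0.2898]), array([-0. , -0.4, -0.1,  0.1, -0.7, -0.3]))
(array([ 0.5491, -0.2833,  0.29  ]), array([ 0. , -0.4, -0. ,  0.1])) (array([ 0.5491, -0.2833,  0.29  ]), array([ 0. , -0.4, -0.1,  0.1, -0.8, -0.4]))
[ 0.5457 -0.2045] 0.0852150221498534 -0.09873450983901358
[ 0.5461  -0.20455] 0.08350359273707929 -0.09835788107788494
```

Emit:
send_rows --increments '[{"gripper":1,"linear":[0.006,-0.01,0.003],"delta_rot":[0,0,0]},{"gripper":1,"linear":[0.008,-0.025,0.003],"delta_rot":[0,0,0]},{"gripper":1,"linear":[0.008,-0.04,0.003],"delta_rot":[0,0,0]},{"gripper":1,"linear":[0.008,-0.055,0.003],"delta_rot":[0,0,0]},{"gripper":1,"linear":[0.008,-0.07,0.003],"delta_rot":[0,0,0]},{"gripper":1,"linear":[0.008,-0.085,0.003],"delta_rot":[0,0,0]},{"gripper":1,"linear":[0.008,-0.0985,0.003],"delta_rot":[0,0,0]},{"gripper":1,"linear":[0.008,-0.1045,0.003],"delta_rot":[0,0,0]}]'

```text
clock: 7.5
position: [0.4974, -0.3067, 0.2671]
ee_rot: [0.0, 0.999, -0.05, -0.0]
contact_force: [0.0, -0.1, -3.5]
width: 0.02
gripper_force: 108.3
```

Emit:
send_rows --increments '[{"gripper":1,"linear":[0,0,0],"delta_rot":[0,0,0]},{"gripper":1,"linear":[0,0,0],"delta_rot":[0,0,0]},{"gripper":1,"linear":[0,0,0],"delta_rot":[0,0,0]}]'

```text
clock: 7.8
position: [0.4975, -0.3039, 0.2673]
ee_rot: [-0.0, 0.999, -0.049, -0.0]
contact_force: [0.1, -0.1, -4.0]
width: 0.0206
gripper_force: 108.3
```

Run:
```python
from h import *
wrist('pics/w6.png'); s=get_state();print(s['contact_force'],s['moment'])
d=optics.get_image('scene');cv2.imwrite('pics/s6.png',d['pixels'])
a=cv2.imread('pics/w6.png')
cv2.imwrite('pics/c6.png',np.hstack([crop(a,200,0,240,360,400,600),crop(d['pixels'],110,240,100,150,400,600)]))
```

```text
7.8 [ 0.49751598 -0.30394372  0.26734353] [-2.55927692e-04  9.98785900e-01 -4.92611278e-02 -5.06311526e-05]
[-1.07576652  0.99469146 -2.73624114] [0.0134178  0.19458496 0.02282518]
```

View pics/c6.png

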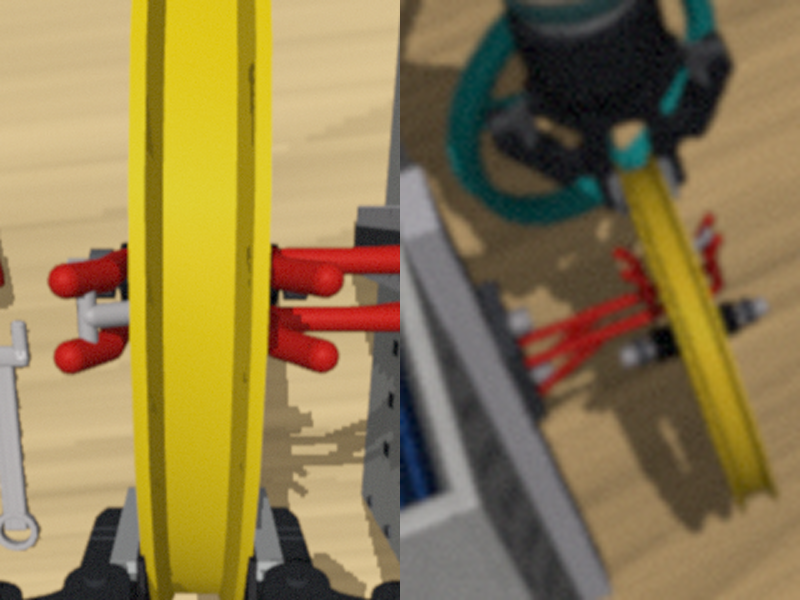

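Emit:
send_rows --increments '[{"gripper":1,"linear":[0,0,-0.004],"delta_rot":[0,0,0]},{"gripper":1,"linear":[0,0,-0.008],"delta_rot":[0,0,0]},{"gripper":1,"linear":[0,0,-0.011],"delta_rot":[0,0,0]},{"gripper":1,"linear":[0,0,-0.014],"delta_rot":[0,0,0]},{"gripper":1,"linear":[0,0,-0.014],"delta_rot":[0,0,0]}]' --newtons 120

```text
clock: 8.4
position: [0.4972, -0.3044, 0.2526]
ee_rot: [-0.0, 0.999, -0.05, -0.001]
contact_force: [-0.2, 0.7, -3.8]
width: 0.0204
gripper_force: 117.7
```

Emit:
send_rows --increments '[{"gripper":1,"linear":[0,0,-0.001],"delta_rot":[0,0,0]},{"gripper":1,"linear":[0,0,-0.002],"delta_rot":[0,0,0]},{"gripper":1,"linear":[0,0,-0.003],"delta_rot":[0,0,0]},{"gripper":1,"linear":[0,0,-0.003],"delta_rot":[0,0,0]}]'

```text
clock: 8.8
position: [0.4976, -0.3048, 0.2504]
ee_rot: [0.0, 0.999, -0.05, 0.0]
contact_force: [-0.5, 0.2, -2.3]
width: 0.0201
gripper_force: 117.8
```

Emit:
send_rows --increments '[{"gripper":1,"linear":[0,0,-0.001],"delta_rot":[0,0,0]},{"gripper":1,"linear":[0,0,-0.002],"delta_rot":[0,0,0]},{"gripper":1,"linear":[0,0,-0.002],"delta_rot":[0,0,0]}]'

```text
clock: 9.1
position: [0.498, -0.3051, 0.2491]
ee_rot: [0.001, 0.999, -0.05, 0.001]
contact_force: [-1.2, -0.5, 1.3]
width: 0.0202
gripper_force: 118.7
```

Emit:
send_rows --increments '[{"gripper":1,"linear":[0,0,-0.001],"delta_rot":[0,0,0]},{"gripper":1,"linear":[0,0,-0.001],"delta_rot":[0,0,0]}]'

```text
clock: 9.3
position: [0.4982, -0.3053, 0.2484]
ee_rot: [0.001, 0.999, -0.05, 0.001]
contact_force: [-0.2, -0.9, 5.0]
width: 0.0204
gripper_force: 119.2
```

Emit:
send_rows --increments '[{"gripper":1,"linear":[0,0,-0.0005],"delta_rot":[0,0,0]},{"gripper":1,"linear":[0,0,-0.0005],"delta_rot":[0,0,0]}]'

```text
clock: 9.5
position: [0.4982, -0.3051, 0.2477]
ee_rot: [0.001, 0.999, -0.05, 0.001]
contact_force: [-0.6, -1.4, 5.1]
width: 0.02
gripper_force: 119.3
```

Emit:
send_rows --increments '[{"gripper":1,"linear":[0,0,-0.0005],"delta_rot":[0,0,0]},{"gripper":1,"linear":[0,0,-0.0005],"delta_rot":[0,0,0]}]'

```text
clock: 9.7
position: [0.4982, -0.3052, 0.247]
ee_rot: [0.001, 0.999, -0.05, 0.001]
contact_force: [0.7, -1.4, 5.5]
width: 0.0202
gripper_force: 119.3
```

Emit:
send_rows --increments '[{"gripper":1,"linear":[0,0,-0.0005],"delta_rot":[0,0,0]},{"gripper":1,"linear":[0,0,-0.001],"delta_rot":[0,0,0]},{"gripper":1,"linear":[0,0,-0.001],"delta_rot":[0,0,0]}]'

```text
clock: 10.0
position: [0.4979, -0.3051, 0.2454]
ee_rot: [0.001, 0.999, -0.05, 0.0]
contact_force: [0.2, -2.2, 4.2]
width: 0.0201
gripper_force: 119.2
```

Run:
```python
from h import *
wrist('pics/w7.png'); s=get_state();print(s['contact_force'],s['moment'])
# shift of axle end patches and rim patch, w6->w7
a=cv2.imread('pics/w6.png');b=cv2.imread('pics/w7.png')
for n,(x,y,w,h) in dict(axL=(232,148,44,32),axR=(366,148,40,32),ptip=(225,150,50,75),rimend=(280,330,80,45)).items():
    r=cv2.matchTemplate(b[y-25:y+h+25,x-15:x+w+15],a[y:y+h,x:x+w],cv2.TM_CCOEFF_NORMED);_,m,_,l=cv2.minMaxLoc(r);print(n,l[0]-15,l[1]-25,round(m,2))
```

```text
10.0 [ 0.49785305 -0.30514334  0.24544149] [ 5.42576648e-04  9.98765916e-01 -4.96607067e-02  4.04839977e-04]
[ 0.32775764 -1.97872948  3.77668168] [-0.32959464 -0.29933458 -0.14798956]
axL -15 8 0.75
axR 14 12 0.6
ptip -15 13 0.62
rimend 0 -1 0.92
```

```bash
cat > chk.py <<'E'
from h import *
import sys
d=optics.get_image('scene');b=d['pixels'];cv2.imwrite(sys.argv[1],b)
a=cv2.imread('pics/s6.png');s=get_state();D=s['position']-np.array([.49752,-.30394,.26734])
print(s['position'],s['contact_force'],s['moment'])
for n,(u,v),P in(('axIn',(167.5,328.8),[.5502,-.351,.209]),('axOut',(200,316),[.558,-.267,.209])):
    x,y=int(u)-7,int(v)-6
    A=cv2.resize(a[y:y+13,x:x+15],None,fx=4,fy=4,interpolation=cv2.INTER_CUBIC);B=cv2.resize(b[y-6:y+13+26,x-15:x+15+15],None,fx=4,fy=4,interpolation=cv2.INTER_CUBIC)
    _,m,_,l=cv2.minMaxLoc(cv2.matchTemplate(B,A,cv2.TM_CCOEFF_NORMED))
    print(n,'seen',l[0]/4-15,l[1]/4-6,round(m,2),'expected',(proj('scene',np.array(P)+D)-proj('scene',P))[0].round(1))
E
python3 chk.py pics/s7.png
```

```text
[ 0.49777787 -0.30515718  0.24536012] [ 0.56371637 -2.20500108  4.42099173] [-0.22927551 -0.37377879 -0.11448684]
axIn seen 1.75 5.75 0.82 expected [1.6 5.6]
axOut seen 1.0 5.75 0.95 expected [1.1 5.6]
```

Emit:
send_rows --increments '[{"gripper":1,"linear":[0,0,-0.001],"delta_rot":[0,0,0]},{"gripper":1,"linear":[0,0,-0.002],"delta_rot":[0,0,0]},{"gripper":1,"linear":[0,0,-0.002],"delta_rot":[0,0,0]}]'

```text
clock: 10.4
position: [0.4973, -0.3051, 0.243]
ee_rot: [0.0, 0.999, -0.05, -0.0]
contact_force: [-0.1, -3.6, 2.9]
width: 0.0203
gripper_force: 119.1
```

Emit:
send_rows --increments '[{"gripper":1,"linear":[0,0,-0.001],"delta_rot":[0,0,0]},{"gripper":1,"linear":[0,0,-0.002],"delta_rot":[0,0,0]},{"gripper":1,"linear":[0,0,-0.002],"delta_rot":[0,0,0]}]'

```text
clock: 10.7
position: [0.497, -0.3061, 0.2402]
ee_rot: [0.001, 0.999, -0.05, -0.001]
contact_force: [1.0, -8.7, -2.9]
width: 0.0198
gripper_force: 118.1
```

Emit:
send_rows --increments '[{"gripper":1,"linear":[0,0,-0.001],"delta_rot":[0,0,0]},{"gripper":1,"linear":[0,0,-0.002],"delta_rot":[0,0,0]},{"gripper":1,"linear":[0,0,-0.002],"delta_rot":[0,0,0]}]'

```text
clock: 11.0
position: [0.4969, -0.3062, 0.2378]
ee_rot: [0.001, 0.999, -0.05, -0.001]
contact_force: [0.6, -7.4, -2.6]
width: 0.0202
gripper_force: 118.2
```

Emit:
send_rows --increments '[{"gripper":1,"linear":[0,0,-0.001],"delta_rot":[0,0,0]},{"gripper":1,"linear":[0,0,-0.002],"delta_rot":[0,0,0]},{"gripper":1,"linear":[0,0,-0.003],"delta_rot":[0,0,0]},{"gripper":1,"linear":[0,0,-0.004],"delta_rot":[0,0,0]},{"gripper":1,"linear":[0,0,-0.004],"delta_rot":[0,0,0]}]'

```text
clock: 11.5
position: [0.4964, -0.3058, 0.2338]
ee_rot: [0.001, 0.999, -0.05, -0.002]
contact_force: [-0.6, -7.3, -1.5]
width: 0.02
gripper_force: 118.5
```

Emit:
send_rows --increments '[{"gripper":1,"linear":[0,0,-0.001],"delta_rot":[0,0,0]},{"gripper":1,"linear":[0,0,-0.002],"delta_rot":[0,0,0]},{"gripper":1,"linear":[0,0,-0.003],"delta_rot":[0,0,0]},{"gripper":1,"linear":[0,0,-0.004],"delta_rot":[0,0,0]},{"gripper":1,"linear":[0,0,-0.004],"delta_rot":[0,0,0]}]'

```text
clock: 12.0
position: [0.4964, -0.3058, 0.2298]
ee_rot: [0.001, 0.999, -0.05, -0.002]
contact_force: [-0.7, -7.1, -2.0]
width: 0.0201
gripper_force: 118.4
```

Emit:
send_rows --increments '[{"gripper":1,"linear":[0,0,-0.001],"delta_rot":[0,0,0]},{"gripper":1,"linear":[0,0,-0.002],"delta_rot":[0,0,0]},{"gripper":1,"linear":[0,0,-0.003],"delta_rot":[0,0,0]},{"gripper":1,"linear":[0,0,-0.003],"delta_rot":[0,0,0]}]'

```text
clock: 12.4
position: [0.4959, -0.3029, 0.226]
ee_rot: [-0.002, 0.999, -0.049, -0.003]
contact_force: [-0.1, 0.8, -3.3]
width: 0.0202
gripper_force: 118.0
```

Emit:
send_rows --increments '[{"gripper":1,"linear":[0,0,-0.001],"delta_rot":[0,0,0]},{"gripper":1,"linear":[0,0,-0.002],"delta_rot":[0,0,0]},{"gripper":1,"linear":[0,0,-0.002],"delta_rot":[0,0,0]}]'

```text
clock: 12.7
position: [0.4971, -0.3038, 0.2254]
ee_rot: [-0.001, 0.999, -0.049, -0.001]
contact_force: [0.7, 0.5, -3.3]
width: 0.0198
gripper_force: 118.0
```

Emit:
send_rows --increments '[{"gripper":1,"linear":[0,0,-0.001],"delta_rot":[0,0,0]},{"gripper":1,"linear":[0,0,-0.001],"delta_rot":[0,0,0]}]'

```text
clock: 12.9
position: [0.4975, -0.3044, 0.2251]
ee_rot: [-0.0, 0.999, -0.049, -0.0]
contact_force: [-0.2, 0.2, -3.4]
width: 0.0199
gripper_force: 117.9
```

Emit:
send_rows --increments '[{"gripper":1,"linear":[0,0,-0.001],"delta_rot":[0,0,0]},{"gripper":1,"linear":[0,0,-0.001],"delta_rot":[0,0,0]}]'

```text
clock: 13.1
position: [0.4975, -0.3046, 0.2242]
ee_rot: [-0.0, 0.999, -0.05, -0.0]
contact_force: [-0.9, -0.5, -3.2]
width: 0.0206
gripper_force: 117.9
```

Emit:
send_rows --increments '[{"gripper":1,"linear":[0,0,-0.001],"delta_rot":[0,0,0]},{"gripper":1,"linear":[0,0,-0.001],"delta_rot":[0,0,0]}]'

```text
clock: 13.3
position: [0.4975, -0.3046, 0.2232]
ee_rot: [-0.0, 0.999, -0.05, -0.0]
contact_force: [0.2, 0.2, -3.7]
width: 0.0204
gripper_force: 117.9
```

Emit:
send_rows --increments '[{"gripper":1,"linear":[0,0,-0.001],"delta_rot":[0,0,0]},{"gripper":1,"linear":[0,0,-0.001],"delta_rot":[0,0,0]}]'

```text
clock: 13.5
position: [0.4975, -0.3046, 0.2221]
ee_rot: [-0.0, 0.999, -0.05, -0.0]
contact_force: [0.2, -0.7, -3.7]
width: 0.0201
gripper_force: 117.9
```

Emit:
send_rows --increments '[{"gripper":1,"linear":[0,0,-0.001],"delta_rot":[0,0,0]},{"gripper":1,"linear":[0,0,-0.001],"delta_rot":[0,0,0]}]'

```text
clock: 13.7
position: [0.4975, -0.3046, 0.2212]
ee_rot: [-0.0, 0.999, -0.05, -0.0]
contact_force: [-0.1, 0.1, -3.8]
width: 0.0197
gripper_force: 117.9
```

Emit:
send_rows --increments '[{"gripper":1,"linear":[0,0,-0.001],"delta_rot":[0,0,0]},{"gripper":1,"linear":[0,0,-0.001],"delta_rot":[0,0,0]}]'

```text
clock: 13.9
position: [0.4975, -0.3047, 0.2202]
ee_rot: [-0.0, 0.999, -0.05, -0.0]
contact_force: [0.5, 0.7, -2.7]
width: 0.0205
gripper_force: 118.0
```

Emit:
send_rows --increments '[{"gripper":1,"linear":[0,0,-0.001],"delta_rot":[0,0,0]},{"gripper":1,"linear":[0,0,-0.001],"delta_rot":[0,0,0]}]'

```text
clock: 14.1
position: [0.4976, -0.3047, 0.2198]
ee_rot: [0.0, 0.999, -0.05, 0.0]
contact_force: [-1.2, 0.0, -0.7]
width: 0.0199
gripper_force: 118.5
```

Emit:
send_rows --increments '[{"gripper":1,"linear":[0,0,-0.001],"delta_rot":[0,0,0]},{"gripper":1,"linear":[0,0,-0.001],"delta_rot":[0,0,0]}]'

```text
clock: 14.3
position: [0.4977, -0.3048, 0.2194]
ee_rot: [0.0, 0.999, -0.05, 0.001]
contact_force: [-1.8, 0.8, 4.9]
width: 0.0201
gripper_force: 119.3
```

Emit:
send_rows --increments '[{"gripper":1,"linear":[0,0,0.0008],"delta_rot":[0,0,0]},{"gripper":1,"linear":[0,0,0.0008],"delta_rot":[0,0,0]}]' --newtons 20

```text
clock: 14.5
position: [0.4977, -0.3048, 0.2195]
ee_rot: [0.0, 0.999, -0.05, 0.0]
contact_force: [-1.4, 0.5, 3.6]
width: 0.0199
gripper_force: 119.1
```

```bash
python3 chk.py pics/s8.png; python3 -c "from h import *;wrist('pics/w8.png')"
```

```text
[ 0.49768798 -0.30476262  0.21946959] [-1.53921298  1.58322489  3.97833621] [0.13736354 0.07378916 0.07949264]
axIn seen 4.5 11.5 0.75 expected [ 4.1 11.4]
axOut seen 3.0 11.75 0.95 expected [ 3.  11.6]
14.55 [ 0.49768798 -0.30476262  0.21946959] [ 2.23417121e-04  9.98770256e-01 -4.95766293e-02  2.90680394e-04]
```

Emit:
send_rows --increments '[{"gripper":1,"linear":[0,0,0.0005],"delta_rot":[0,0,0]},{"gripper":1,"linear":[0,0,0.0005],"delta_rot":[0,0,0]},{"gripper":1,"linear":[0,0,0.0005],"delta_rot":[0,0,0]}]' --newtons 20

```text
clock: 14.9
position: [0.4977, -0.3047, 0.2196]
ee_rot: [0.0, 0.999, -0.05, 0.0]
contact_force: [-1.1, 0.2, 3.0]
width: 0.0197
gripper_force: 119.1
```

Emit:
send_rows --increments '[{"gripper":0.5,"linear":[0,0,0],"delta_rot":[0,0,0]},{"gripper":0.45,"linear":[0,0,0],"delta_rot":[0,0,0]},{"gripper":0.4,"linear":[0,0,0],"delta_rot":[0,0,0]},{"gripper":0.3,"linear":[0,0,0],"delta_rot":[0,0,0]},{"gripper":0.1,"linear":[0,0,0],"delta_rot":[0,0,0]},{"gripper":-0.2,"linear":[0,0,0],"delta_rot":[0,0,0]},{"gripper":-0.2,"linear":[0,0,0],"delta_rot":[0,0,0]},{"gripper":-0.2,"linear":[0,0,0],"delta_rot":[0,0,0]}]'

```text
clock: 15.7
position: [0.4975, -0.3047, 0.2196]
ee_rot: [0.0, 0.999, -0.05, -0.0]
contact_force: [-0.1, -0.9, -0.1]
width: 0.051
gripper_force: 0.0
```

```bash
python3 chk.py pics/s9.png
python3 - <<'E'
from h import *
wrist('pics/w9.png')
a=cv2.imread('pics/w8.png').astype(int);b=cv2.imread('pics/w9.png').astype(int)
for im in(a,b):
    m=((im[...,2]-im[...,0]>60)&(im[...,1]-im[...,0]>40))
    print([(v,int(u.min()),int(u.max())) for v in(20,100,150,200,250) for u in[np.where(m[v,230:410])[0]+230]])
E
```

```text
[ 0.49753516 -0.30470284  0.21962951] [ 0.09997428 -0.18724278  0.57010266] [-0.04052189  0.03692447  0.00565881]
axIn seen 4.5 11.5 0.73 expected [ 4.1 11.3]
axOut seen 3.25 11.5 0.95 expected [ 3.  11.5]
15.75 [ 0.49753516 -0.30470284  0.21962951] [ 8.06150841e-05  9.98769988e-01 -4.95833030e-02  6.01834622e-06]
[(20, 230, 409), (100, 230, 409), (150, 230, 409), (200, 241, 384), (250, 252, 358)]
[(20, 230, 409), (100, 230, 409), (150, 230, 409), (200, 240, 385), (250, 252, 359)]
```

Emit:
send_rows --increments '[{"gripper":-0.6,"linear":[0,0,0],"delta_rot":[0,0,0]},{"gripper":-0.6,"linear":[0,0,0.005],"delta_rot":[0,0,0]},{"gripper":-0.6,"linear":[0,0,0.015],"delta_rot":[0,0,0]},{"gripper":-0.6,"linear":[0,0,0.035],"delta_rot":[0,0,0]},{"gripper":-0.6,"linear":[0,0,0.06],"delta_rot":[0,0,0]},{"gripper":-0.6,"linear":[0,0,0.1],"delta_rot":[0,0,0]},{"gripper":-0.6,"linear":[0,0,0.14],"delta_rot":[0,0,0]},{"gripper":-0.6,"linear":[0,0,0.18],"delta_rot":[0,0,0]}]'

```text
clock: 16.6
position: [0.4973, -0.3045, 0.4023]
ee_rot: [0.0, 0.999, -0.05, 0.001]
contact_force: [1.0, -0.5, -0.0]
width: 0.0681
gripper_force: 0.0
```

Emit:
send_rows --increments '[{"gripper":-0.6,"linear":[-0.03,0.03,0],"delta_rot":[0,0,0]},{"gripper":-0.6,"linear":[-0.05,0.07,0],"delta_rot":[0,0,0]},{"gripper":-0.6,"linear":[-0.05,0.07,0],"delta_rot":[0,0,0]},{"gripper":-0.6,"linear":[-0.05,0.07,0],"delta_rot":[0,0,0]},{"gripper":-0.6,"linear":[-0.05,0.07,0],"delta_rot":[0,0,0]}]'

```text
clock: 17.1
position: [0.448, -0.2353, 0.4001]
ee_rot: [0.001, 0.999, -0.05, 0.001]
contact_force: [0.1, -0.1, -0.0]
width: 0.0682
gripper_force: 0.0
```

```bash
python3 - <<'E'
from h import *
wrist('pics/w10.png');d=optics.get_image('scene');cv2.imwrite('pics/s10.png',d['pixels'])
a=cv2.imread('pics/w10.png')
cv2.imwrite('pics/c10.png',np.hstack([crop(a,240,0,320,480,400,600),crop(d['pixels'],110,260,100,150,400,600)]))
E
python3 chk.py pics/s11.png
```

```text
17.1 [ 0.44797503 -0.23527085  0.40010096] [ 5.64576303e-04  9.98767128e-01 -4.96348061e-02  5.39726908e-04]
[ 0.44803985 -0.23551002  0.39919125] [0.28514036 0.26684202 0.38169394] [-0.00400061 -0.02069373 -0.00785741]
axIn seen 4.5 11.5 0.74 expected [  8.3 -64.3]
axOut seen 3.0 11.5 0.96 expected [  9.7 -63.6]
```

```bash
python3 -c "
from rig import sign_off;print(sign_off())"
```

```text
the job is handed in; nothing more can be done
None
```

The yellow wheel hangs on the red J-hook, seated on the saddle in hand before I let go, and the job was handed in at about 17 s. The gate springing shut over the rim is inferred from the sideways force dropping away, not seen. Peak hook loads I read were about 9 N. After release the axle stayed put in the scene camera, and I noticed no contact with anything else.

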